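# Pack the fitter's tool tray and lay the keeper plate over it

### The arm

A 6-joint arm with a two-finger parallel gripper is mounted at the origin on a cart in front of the work surface, level with it; the furniture and walls round the work are solid. World frame = base frame: x ahead of the robot, y to its left, z up, the work surface at z = 0. Lengths are in m, angles in rad, forces in N, time in s.
With the tool pointing down it reaches from about 0.275 to 0.975 m from the base axis. Payload 8.4 kg.
Tool frame: the origin (TCP) lies midway between the tips of the shut fingers; the grasp point (between the pads) lies 19 mm behind it (hold_point_z is the distance from the TCP to the grasp point, in m); z points along the fingers, y is the line along which they close (so a half turn about z gives the same grasp; the last joint's range is limited). The gripper opens to 92 mm and grips with 3 to 60 N. Pads are 20 mm wide; open, the fingers measure 128 mm over their backs; the gripper's body (75 mm by 189 mm) begins 69 mm behind the grasp point.
Start: joints at [1.146, 0.353, 1.633, -0, 1.155, -0.002], TCP at [0.256, 0.57, 0.215] pointing down, gripper open.
Joint ranges: [-2.63, 2.63], [-0.92, 2.1], [0.06, 2.66], [-1.3, 4.44], [0, 2.69], [-3.02, 3.02]. Speed limits (rad/s): [2.22, 2.22, 2.79, 3.14, 3.14, 3.14].

### API

Orientations are given as a rotation vector (axis times angle).
In Python, from workcell import * gives the robot as it stands.
- The arm moves only by the tool arm_command, never from a script. Its argument "steps" is a list of rows, each a list of 3 entries, a list of its own where there are three numbers: the turn, a rotation vector about the tool's x, y, z as a fraction of full scale, then the shift along the tool's x, y, z as a fraction of full scale, then the gripper command: -1 is fully open, 1 is shut, values between are in proportion. In form: [[[rx, ry, rz], [x, y, z], fingers], ...]. A call has 1 to 10 rows; each row shifts and turns the commanded pose from where the row before left it, along the tool's axes as they then stand; what a row does not reach is not made up. Full scale, the value 1, is 30 cm for a shift and pi/4 rad for a turn. A row lasts 1/8 s, in which the tool goes at most 62.5 mm and 10.7 degrees, less where a joint would pass 70% of its speed; a pose out of reach is approached as far as the arm can. A call with a number of a shift or a turn outside -1 to 1 is refused whole. A call with a gripper value outside its range is refused whole. The fingers move at their own pace and stop on an object; "grip_force" is the grip in N (left out, the last holds). Time passes only in rows, so rows that do not move let the fingers close. It gives the time, the measured TCP pose, the force, the opening and the grip force at its end, in the units of the state.
- read_state(): the state, without advancing time (a new reading comes with each control period).
- capture(name): name is "scene" or "top" or "wrist"; returns the picture (480x640x3 uint8, red, green, blue); there is no depth.
- camera_params(name): a dict with "intrinsics" (3x3 intrinsics, pixels), "dist_coeffs" ([k1, k2, p1, p2, k3] as OpenCV has them; the pictures are not rectified), "R" (3x3) and "t" (3): a world point X has camera coordinates R X + t. Camera axes: x right, y down, z forward; pixel columns grow to the right and rows downward; lengths in m; the calibration is good to about 2 mm. A picture is of the moment at which its call begins: read the wrist's pose just before it. camera_params takes no time and is no camera call; for the wrist camera it gives the pose at the moment of the call.
- sign_off(): hands the job in; it is judged then, once.
The state is a dict: "time": time; "q": joint angles; "qvel": joint speeds; "tau": joint torques, N m; "eef_pos": TCP position; "orientation": TCP orientation; "contact_force": force on the tool from outside, world axes, zero at the start; "moment": the same for the moment, N m; "width": opening from 0.0 (shut) to 1.0 (fully open); "grasp_force": force on a finger pad.
Only numpy, scipy, OpenCV 4.12 (cv2) and the standard library are available. Lean on these libraries where they do the work, as an engineer would, in place of code of your own. Each camera call takes 0.05 s, during which the arm holds its last target. There are 200 camera calls.

### The job

Put the open-ended spanner and the small screwdriver into their cut-out pockets in the square tool tray, each lying fully down and the way round its pocket is cut. Then lower the aluminium keeper plate over the tray's two locating pins until it rests flush on the tray and let go, leaving the things that stand around where they are.

Things in the scene. Friction and masses are not known exactly. Their poses are not given: they have to be found in the camera images.
- tray: tool tray, black face, grey pocket floors, 194 (x) x 200 (y) x 28 mm, fixed; origin: centre of its underside. Its pockets run along its y axis: the spanner's at x = -30 mm, the screwdriver's at x = +30 mm. Pocket edges have a further 3 mm bevel. Each has a finger notch 72 (x) x 38 (y) mm, floor 6 mm above the bench, where the tool is held. Two steel pins stand on the top at x = -78 and +78 mm, y = 0
- tray_spanner (a point): centre of the spanner's finger notch, where spanner_mid lies when seated, 20.5 mm above the bench; the seated spanner's axes are parallel to the tray's. Pocket: floor 18 mm above the bench (10 mm deep), 182 mm long; 37 mm wide bay for the big end at the tray's -y side, 20 mm wide channel, 30 mm wide bay for the small end at +y
- tray_spanner_big (a point): in the tray, where spanner_big lies when the spanner is seated
- tray_handle (a point): centre of the screwdriver's finger notch, where driver_handle lies when seated, 16 mm above the bench; axes of the tray. Handle bay: 24 mm wide, 83.5 mm long, floor 6 mm above the bench, at the tray's +y side; a 12 mm wide slot for the blade runs from it towards -y, so the handle's end points to the tray's +y
- tray_blade (a point): in the tray, where driver_blade lies when the screwdriver is seated
- tray_top (a point): centre of the tray's top face, 28 mm above the bench, half-way between the pins; axes of the tray. strap_under comes here. A tall grey switch box (furniture) stands on the bench left of the tray, some 0.2 to 0.45 m left of the robot's centre line: swing round it or keep the fingertips 0.4 m up over it
- pin_near (a point): tip of the locating pin at the tray's -x side: 10 mm thick, 18 mm tall above the tray top, its upper 7 mm tapering to 4 mm
- pin_far (a point): tip of the like pin at the tray's +x side
- spanner_mid (a point): loose open-ended steel spanner, 176 mm long, 5 to 6 mm thick, 0.11 kg, lying flat. This point: on its shank (14 mm wide, grip it here from above), 2.5 mm above its underside, near the centre of mass. Its y axis runs along the tool, away from the big end (33 mm wide, its end 83 mm from here) to the small end (26 mm wide, its end 93 mm from here)
- spanner_big (a point): centre of the spanner's big end, 67 mm from spanner_mid towards -y
- driver_handle (a point): loose small screwdriver, 165 mm long, 0.1 kg. This point: middle of its round handle (20 mm thick, 78 mm long; grip it here from above), on the axis, 10 mm above the bench as it lies. Its y axis runs along the tool from the blade's tip (125 mm from here) to the handle's end; x and z turn as it rolls. The blade is 4 mm thick
- driver_blade (a point): point on the screwdriver's axis on its blade, 103 mm from driver_handle towards -y
- strap_bar (a point): keeper plate: loose aluminium strip 180 (x) x 40 (y) x 5 mm, 0.22 kg, a 14 mm hole 78 mm to each side of its middle along x; fits either way round. This point: centre of its raised black grip bar, 76 mm long along x, 12 mm wide and high, 31 mm above the underside, with 20 mm of air under it save at two posts near its ends
- strap_under (a point): centre of the keeper plate's underside
- lampholder: brown lampholder, 43 mm wide, 62 mm tall, standing at the bench's front edge; origin under its centre. Bystander
- insulator: white porcelain insulator, 42 mm wide, 46 mm tall, standing beyond the tray; origin under its centre. Bystander
- rotary_switch: black rotary switch, 65 mm wide, 47 mm tall, at the back; origin under its centre. Bystander
- black_tape: roll of black tape, 58 mm wide, 19 mm tall, lying at the back right; origin under its centre. Bystander

How it is judged:
By the outcome, as a careful person would: the job done as asked, in the order asked, and still so for the second after the job is handed in, with the robot touching nothing.
It also fails if it takes over 72 s, if anything falls off the work surface, if the arm or the gripper's body presses on something with over 40 N, if the wrist force passes 120 N, or if a joint passes its speed limit or range.

## Working session

There is one attempt and no reset: what is moved stays moved. The work goes in short steps, Python scripts to look and compute and a tool call to move; the robot and the scene stay as the last step left them, time stands still between calls to the robot, and variables do not carry over. Pictures are saved under pics/ and viewed, at most 10 in all, crops included, and the job is handed in when it is done.

Besides the shell and the picture viewer there is one more tool, called after ">>>" by a JSON object that holds its "name" and its "arguments". arm_command: Moves the arm, as the interface text tells. Shift numbers are shares of 30 cm and turn numbers shares of pi/4 rad, none past 1 either way. Its arguments: {"type":"object","properties":{"steps":{"type":"array","items":{"type":"array"}},"grip_force":{"type":"number"}},"required":["steps"]}

```bash
mkdir -p pics
python3 - <<'E'
from workcell import *
import cv2,numpy as np
for n in ("scene","top"):
    im=capture(n); cv2.imwrite(f"pics/{n}0.png",im[:,:,::-1])
    p=camera_params(n); print(n,p["intrinsics"],p["dist_coeffs"],-np.array(p["R"]).T@np.array(p["t"]))
s=read_state();print({k:np.round(v,3) for k,v in s.items()})
E
```

```text
scene [[462.34713699   0.         322.29474175]
 [  0.         462.34713699 239.1146091 ]
 [  0.           0.           1.        ]] [-0.05114835  0.          0.          0.          0.        ] [0.05382675 0.16393969 0.66424828]
top [[475.49639045   0.         323.05585999]
 [  0.         475.49639045 247.7619538 ]
 [  0.           0.           1.        ]] [-0.10400541  0.          0.          0.          0.        ] [ 0.49730802 -0.14511097  1.0218304 ]
{'time': np.float64(0.1), 'q': array([ 1.146,  0.354,  1.634,  0.   ,  1.155, -0.002]), 'qvel': array([-0.001, -0.001, -0.002, -0.001,  0.001,  0.001]), 'tau': array([-0.0000e+00, -5.9490e+01, -3.3494e+01,  7.0000e-02,  1.8000e-02,
        0.0000e+00]), 'eef_pos': array([0.256, 0.57 , 0.214]), 'orientation': array([-6.590e-01, -3.071e+00,  2.000e-03]), 'contact_force': array([-0.116,  0.203,  0.152]), 'moment': array([-0.013, -0.004,  0.006]), 'grasp_force': np.float64(0.0), 'width': np.float64(1.001)}
```

View pics/top0.png

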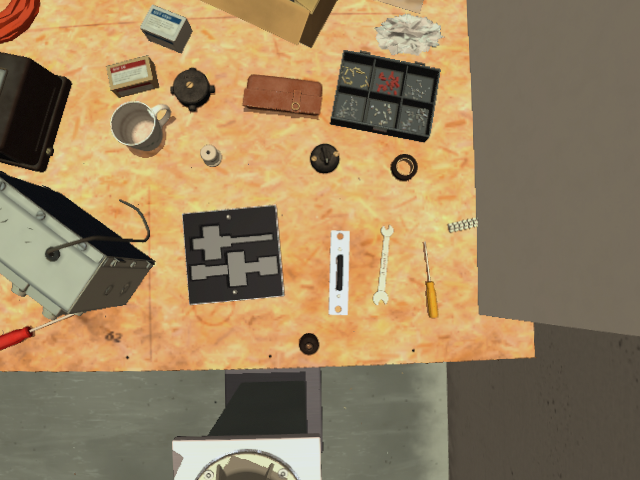

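View pics/scene0.png

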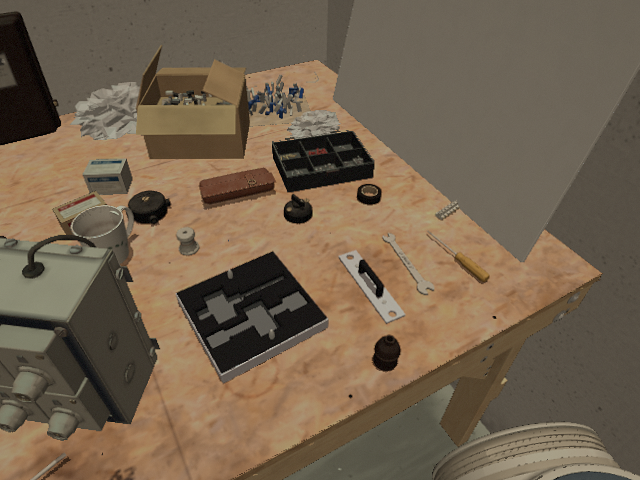

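The top view has +x up. The tray is around (234,254), the plate at (340,272), the spanner at (384,265) with its big end probably down at (381,297), and the screwdriver at (430,280) with its handle towards the robot. A wall lies right of column ~475. I'll enlarge both areas.

Run:
```python
import cv2
im=cv2.imread("pics/top0.png")
cv2.imwrite("pics/c1.png",cv2.resize(im[215:325,325:485],None,fx=5,fy=5,interpolation=cv2.INTER_CUBIC))
cv2.imwrite("pics/c2.png",cv2.resize(im[200:310,175:295],None,fx=5,fy=5,interpolation=cv2.INTER_CUBIC))
```

```text
(no output)
```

View pics/c1.png

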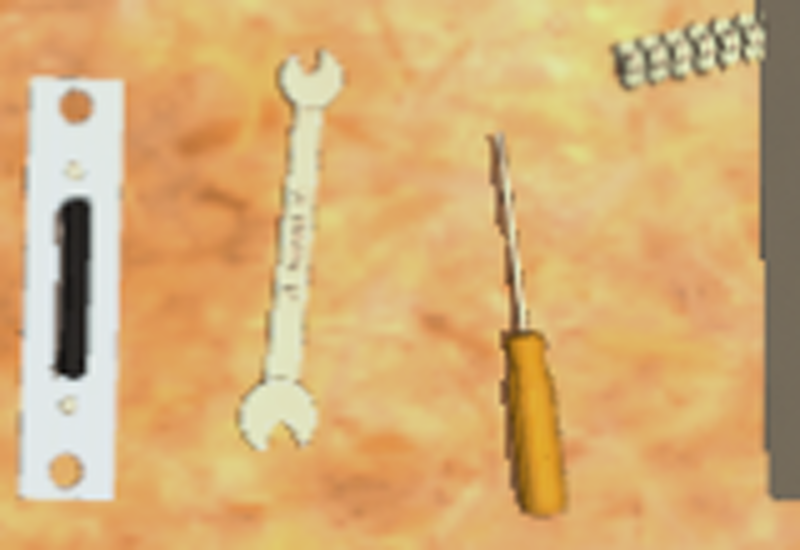

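View pics/c2.png

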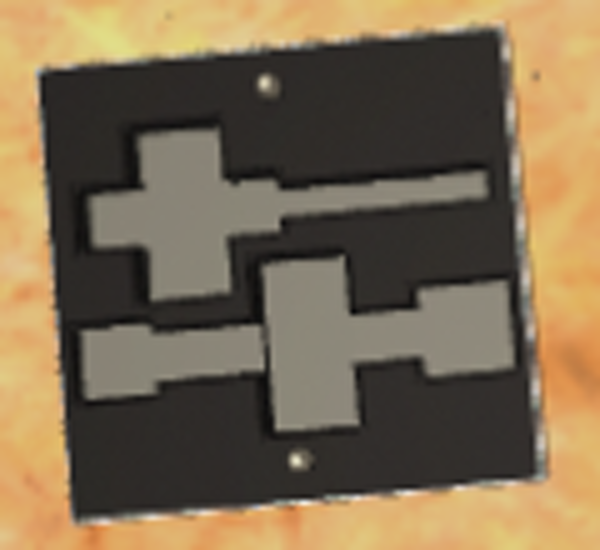

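The enlarged crops show the following pixel positions:

| Item | Crop | Positions |
|---|---|---|
| Tray face corners | c2 | (40,72), (500,32), (538,478), (77,520) |
| Pin tips | c2 | (267,84) and (300,460) |
| Plate holes | c1 | (76,106) and (66,470) |
| Spanner shank axis | c1 | (312,110) to (283,375), big end at (278,415) |
| Screwdriver | c1 | tip (497,135), handle end (543,515) |
| Wall | c1 | edge at column 768 |

The handle bay is at the left (tray +y) and the big bay at the right (tray -y).

```bash
cat > h.py <<'E'
from workcell import *
import numpy as np, cv2
from scipy.spatial.transform import Rotation as Ro
def ray(cam,uv,z,p=None):
    p=p or camera_params(cam); R=np.array(p["R"]);t=np.array(p["t"])
    n=cv2.undistortPoints(np.array(uv,float).reshape(-1,1,2),np.array(p["intrinsics"]),np.array(p["dist_coeffs"])).reshape(-1,2)
    d=np.c_[n,np.ones(len(n))]@R; c=-R.T@t
    return c+d*((z-c[2])/d[:,2])[:,None]
def crop(uv,ox,oy,k=5): return (np.array(uv,float)+.5)/k-.5+[ox,oy]
def proj(cam,X,p=None):
    p=p or camera_params(cam)
    return cv2.projectPoints(np.array(X,float),cv2.Rodrigues(np.array(p["R"]))[0],np.array(p["t"],float),np.array(p["intrinsics"]),np.array(p["dist_coeffs"]))[0].reshape(-1,2)
def go(pos,yaw):
    """rows needed from the present TCP to world pos, tool down, tool y (closing line) at angle yaw in the world, mod pi"""
    s=read_state(); R0=Ro.from_rotvec(s["orientation"])
    best=None
    for k in (-1,0,1,2):
        a=yaw+k*np.pi
        y=np.array([np.cos(a),np.sin(a),0]);z=np.array([0,0,-1.]);x=np.cross(y,z)
        rv=(R0.inv()*Ro.from_matrix(np.c_[x,y,z])).as_rotvec()
        if best is None or np.linalg.norm(rv)<np.linalg.norm(best): best=rv
    print("at",s["eef_pos"].round(4),"q6",s["q"][5].round(2),"turn/full",(best/(np.pi/4)).round(4),"shift/full(tool now)",(R0.inv().apply(np.array(pos)-s["eef_pos"])/.3).round(4))
E
python3 - <<'E'
from h import *
T=lambda uv,z: ray("top",crop(uv,175,200),z)
S=lambda uv,z: ray("top",crop(uv,325,215),z)
f=lambda a:np.round(a,4).tolist()
c=T([(40,72),(500,32),(538,478),(77,520)],.028);print("tray",f(c),f(c.mean(0)),[f(np.linalg.norm(c[i]-c[i-1])) for i in range(4)])
d=(c[0]-c[1]+c[3]-c[2]);print("yaw",np.degrees(np.arctan2(-d[0],d[1])))
p=T([(267,84),(300,460)],.046);print("pins",f(p),f(p.mean(0)),np.degrees(np.arctan2(*(p[0]-p[1])[1::-1])),np.linalg.norm(p[0]-p[1]))
h=S([(76,106),(66,470)],.005);print("holes",f(h),f(h.mean(0)),np.degrees(np.arctan2(*(h[0]-h[1])[1::-1])),np.linalg.norm(h[0]-h[1]))
b=S([(75,199),(70,378)],.037);print("bar",f(b),f(b.mean(0)))
q=S([(32,78),(124,82),(114,499),(20,497)],.005);print("plate",f(q.mean(0)))
w=S([(312,110),(283,375),(311,80),(278,415),(310,50),(276,450)],.005);print("spanner",f(w),np.degrees(np.arctan2(*(w[0]-w[1])[1::-1])),np.linalg.norm(w[4]-w[5]))
v=S([(497,135),(520,332),(543,515)],.01);print("driver",f(v),np.degrees(np.arctan2(*(v[0]-v[2])[1::-1])),np.linalg.norm(v[0]-v[2]))
print("wall",f(S([(760,60),(768,480)],0)))
print(Ro.from_rotvec(read_state()["orientation"]).as_matrix().round(3))
p=camera_params("wrist");print(p["intrinsics"],-np.array(p["R"]).T@np.array(p["t"]),np.array(p["R"]).round(3))
E
```

```text
tray [[0.6328, 0.1171, 0.028], [0.6443, -0.0772, 0.028], [0.4571, -0.0887, 0.028], [0.4447, 0.104, 0.028]] [0.5447, 0.0138, 0.028] [0.1886, 0.1946, 0.1876, 0.1931]
yaw 3.5473736782834786
pins [[0.6227, 0.0181, 0.046], [0.4678, 0.0073, 0.046]] [0.5453, 0.0127, 0.046] 3.9808711913737924 0.15521557678637712
holes [[0.5797, -0.214, 0.005], [0.4242, -0.205, 0.005]] [0.502, -0.2095, 0.005] -3.309355803751031 0.15580860122036042
bar [[0.5384, -0.2103, 0.037], [0.4644, -0.2059, 0.037]] [0.5014, -0.2081, 0.037]
plate [0.5016, -0.2102, 0.005]
spanner [[0.5754, -0.3161, 0.005], [0.4618, -0.2995, 0.005], [0.5884, -0.3161, 0.005], [0.4447, -0.2967, 0.005], [0.6014, -0.3162, 0.005], [0.4298, -0.2954, 0.005]] -8.307297061117223 0.17288729534086897
driver [[0.5621, -0.3954, 0.01], [0.477, -0.4021, 0.01], [0.3982, -0.4093, 0.01]] 4.838044914624075 0.16448071598423739
wall [[0.5929, -0.5175, 0.0], [0.4085, -0.5129, 0.0]]
[[-0.912  0.41  -0.001]
 [ 0.41   0.912 -0.001]
 [ 0.    -0.001 -1.   ]]
[[428.2338966    0.         318.66743633]
 [  0.         428.2338966  236.48674575]
 [  0.           0.           1.        ]] [0.18378067 0.6030951  0.3829678 ] [[ 0.411  0.912 -0.   ]
 [ 0.874 -0.394  0.285]
 [ 0.259 -0.117 -0.959]]
```

>>> {"name": "arm_command", "arguments": {"steps": [[[0,0,0.228],[0,0,-0.15],-1],[[0,0,0.228],[0,0,-0.15],-1],[[0,0,0.228],[0,0,-0.15],-1],[[0,0,0.228],[0,0,-0.15],-1],[[0,0,0.228],[0,0,-0.15],-1],[[0,0,0.228],[0,0,0],-1],[[0,0,0.228],[0,0,0],-1],[[0,0,0.228],[0,0,0],-1],[[0,0,0.228],[0,0,0],-1],[[0,0,0.228],[0,0,0],-1]]}}

```text
time: 1.35
eef_pos: [0.2564, 0.5698, 0.4391]
orientation: [2.813, 1.397, -0.001]
contact_force: [0.1, -0.1, 0.1]
width: 1.0
grasp_force: 0.0
```

Run:
```python
from h import *
s=read_state();print(s["time"],s["q"].round(3))
go([.49,-.29,.43],np.radians(-98))
f=lambda a:np.round(a,4).tolist()
T=lambda uv,z: ray("top",crop(uv,175,200),z)
n=T([(309,345),(183,215)],.006)
for ang in(3.5,3.9):
  a=np.radians(ang);R=np.array([[np.cos(a),np.sin(a)],[-np.sin(a),np.cos(a)]])
  print("notches in tray frame",f((R@(n[:,:2]-[.545,.0132]).T).T))
print("box px",f(ray("top",[(155,263),(85,318)],.2)))
```

```text
1.35 [ 1.146  0.23   1.32  -0.     1.592  1.794]
at [0.2564 0.5698 0.4391] q6 1.79 turn/full [9.0000e-04 9.0000e-04 1.3519e+00] shift/full(tool now) [-1.8135  2.3519  0.0324]
notches in tray frame [[-0.0298, -0.0027], [0.0303, 0.0468]]
notches in tray frame [[-0.0298, -0.0025], [0.0307, 0.0466]]
box px [[0.5253, 0.121, 0.2], [0.4325, 0.2475, 0.2]]
```

>>> {"name": "arm_command", "arguments": {"steps": [[[0,0,0],[-0.113,0.147,0],-1],[[0,0,0],[-0.113,0.147,0],-1],[[0,0,0],[-0.113,0.147,0],-1],[[0,0,0],[-0.113,0.147,0],-1],[[0,0,0],[-0.113,0.147,0],-1],[[0,0,0],[-0.113,0.147,0],-1],[[0,0,0],[-0.113,0.147,0],-1],[[0,0,0],[-0.113,0.147,0],-1],[[0,0,0],[-0.113,0.147,0],-1],[[0,0,0],[-0.113,0.147,0],-1]]}}

```text
time: 2.6
eef_pos: [0.4062, 0.0325, 0.4396]
orientation: [2.809, 1.406, 0.0]
contact_force: [0.5, 0.1, -1.2]
width: 1.001
grasp_force: 0.0
```

>>> {"name": "arm_command", "arguments": {"steps": [[[0,0,0],[-0.113,0.147,0],-1],[[0,0,0],[-0.113,0.147,0],-1],[[0,0,0],[-0.113,0.147,0],-1],[[0,0,0],[-0.113,0.147,0],-1],[[0,0,0.225],[0,0,0.15],-1],[[0,0,0.225],[0,0,0.15],-1],[[0,0,0.225],[0,0,0.15],-1],[[0,0,0.225],[0,0,0.15],-1],[[0,0,0.225],[0,0,0.15],-1],[[0,0,0.225],[0,0,0],-1]]}}

```text
time: 3.85
eef_pos: [0.4636, -0.179, 0.2108]
orientation: [-3.132, 0.216, 0.011]
contact_force: [-1.0, 0.7, 1.2]
width: 1.003
grasp_force: 0.0
```

Run:
```python
from h import *
s=read_state();print(s["time"],s["q"].round(3),s["contact_force"].round(1))
p=camera_params("wrist")
im=capture("wrist");cv2.imwrite("pics/w1.png",im[:,:,::-1])
a=np.radians(-8);d=np.array([np.cos(a),np.sin(a),0]);m=np.array([.5107,-.306,.005])
print(proj("wrist",[m,m-.067*d,m+.093*d,m-.083*d],p).round(1))
print(proj("wrist",[[.438,-.4056,.01],[.502,-.2095,.005]],p).round(1))
go([.5107,-.306,.005-.0165],np.radians(-98))
```

```text
3.85 [-0.371  0.161  1.901 -0.     1.087  1.337] [-1.   0.7  1.2]
[[461.  128.7]
 [453.5 206.2]
 [473.3   5.2]
 [451.9 223.5]]
[[582.1 197.5]
 [348.7 155.1]]
at [ 0.4647 -0.1794  0.2125] q6 1.35 turn/full [-0.0012  0.0053 -0.0089] shift/full(tool now) [0.2164 0.3957 0.7453]
```

View pics/w1.png

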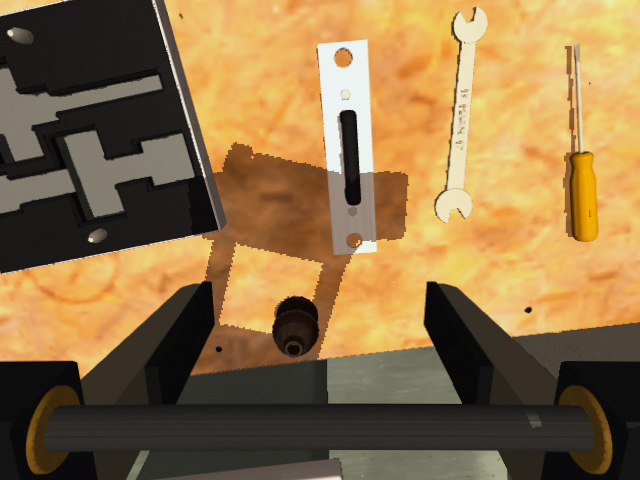

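The wrist view agrees with the estimates to about 2 px: spanner big end (453,206), handle middle (583,197) and plate holes (343,58) and (354,240). I'm moving over the spanner.

>>> {"name": "arm_command", "arguments": {"steps": [[[0,0.005,-0.009],[0.054,0.099,0],-0.1],[[0,0,0],[0.054,0.099,0],-0.1],[[0,0,0],[0.054,0.099,0],-0.1],[[0,0,0],[0.054,0.099,0],-0.1],[[0,0,0],[0,0,0.125],-0.1],[[0,0,0],[0,0,0.125],-0.1],[[0,0,0],[0,0,0.125],-0.1],[[0,0,0],[0,0,0.125],-0.1],[[0,0,0],[0,0,0],-0.1],[[0,0,0],[0,0,0],-0.1]]}}

```text
time: 5.15
eef_pos: [0.5168, -0.3066, 0.0661]
orientation: [3.135, -0.194, 0.008]
contact_force: [0.6, -0.8, -0.5]
width: 0.55
grasp_force: 0.0
```

Run:
```python
from h import *
s=read_state();print(s["time"],s["q"].round(3),s["contact_force"].round(1))
go([.5107,-.306,.002],np.radians(-98))
```

```text
5.15 [-0.539  0.488  1.804  0.002  0.845  1.155] [ 0.6 -0.8 -0.5]
at [ 0.5168 -0.3066  0.0661] q6 1.15 turn/full [ 0.0007 -0.0066  0.02  ] shift/full(tool now) [-0.0216  0.0006  0.2135]
```

>>> {"name": "arm_command", "arguments": {"steps": [[[0,-0.006,0.02],[-0.022,0,0.1],-0.1],[[0,0,0],[0,0,0.08],-0.1],[[0,0,0],[0,0,0.033],-0.1],[[0,0,0],[0,0,0],-0.1],[[0,0,0],[0,0,0],1],[[0,0,0],[0,0,0],1],[[0,0,0],[0,0,0],1],[[0,0,0],[0,0,0],1],[[0,0,0],[0,0,0],1],[[0,0,0],[0,0,0],1]], "grip_force": 30}}

```text
time: 6.4
eef_pos: [0.5097, -0.3054, 0.0011]
orientation: [3.134, -0.221, -0.001]
contact_force: [-1.6, 0.3, 5.0]
width: 0.154
grasp_force: 30.0
```

Run:
```python
from h import *
s=read_state();print(s["time"],s["q"].round(3),s["contact_force"].round(1),s["width"],s["grasp_force"],np.degrees(np.arctan2(*Ro.from_rotvec(s["orientation"]).as_matrix()[1::-1,1])))
a=np.radians(3.9);t=np.array([.545,.013])
print("target",t+np.array([np.cos(a)*-.03-np.sin(a)*-.0026,np.sin(a)*-.03+np.cos(a)*-.0026]))
go([.515,.009,.15],np.radians(3.9))
```

```text
6.4 [-5.420e-01  5.790e-01  1.839e+00 -1.000e-03  7.240e-01  1.170e+00] [-1.6  0.3  5. ] 0.15404977287625138 30.000600814819336 -98.06767104570615
target [0.51524631 0.00836556]
at [ 0.5097 -0.3054  0.0011] q6 1.17 turn/full [6.0000e-04 4.0000e-04 1.7341e+00] shift/full(tool now) [-0.1299 -1.0401 -0.4965]
```

>>> {"name": "arm_command", "arguments": {"steps": [[[0,0,0],[0,0,-0.12],1],[[0,0,0],[0,0,-0.15],1],[[0,0,-0.22],[0,0,-0.15],1],[[0,0,-0.22],[0,0,-0.08],1],[[0,0,-0.22],[0,0,0],1],[[0,0,-0.22],[0,0,0],1],[[0,0,-0.22],[0,0,0],1],[[0,0,-0.22],[0,0,0],1],[[0,0,-0.22],[0,0,0],1],[[0,0,-0.22],[0,0,0],1]]}}

```text
time: 7.65
eef_pos: [0.5093, -0.305, 0.1504]
orientation: [-2.549, -1.834, 0.001]
contact_force: [0.1, 0.6, -1.2]
width: 0.154
grasp_force: 30.0
```

>>> {"name": "arm_command", "arguments": {"steps": [[[0,0,-0.22],[0,0,0],1],[[0,0,-0.22],[0,0,0],1],[[0,0,-0.06],[0,0,0],1],[[0,0,0],[0,0,0],1]]}}

```text
time: 8.15
eef_pos: [0.5094, -0.3051, 0.1504]
orientation: [-2.149, -2.289, 0.001]
contact_force: [0.2, -0.9, -0.9]
width: 0.153
grasp_force: 30.0
```

Run:
```python
from h import *
go([.515,.009,.15],np.radians(3.9))
```

```text
at [ 0.5094 -0.3051  0.1504] q6 -0.6 turn/full [-0.0018 -0.0009 -0.0066] shift/full(tool now) [1.0437 0.0844 0.002 ]
```

>>> {"name": "arm_command", "arguments": {"steps": [[[0,0,-0.006],[0.13,0.014,0],1],[[0,0,0],[0.17,0.014,0],1],[[0,0,0],[0.17,0.014,0],1],[[0,0,0],[0.17,0.014,0],1],[[0,0,0],[0.1,0.014,0],1],[[0,0,0],[0,0,0],1],[[0,0,0],[0,0,0],1]]}}

```text
time: 9.02
eef_pos: [0.5157, -0.0829, 0.1508]
orientation: [-2.145, -2.295, 0.001]
contact_force: [-0.2, -0.0, -1.9]
width: 0.153
grasp_force: 30.0
```

Run:
```python
from h import *
s=read_state();print(s["time"],s["eef_pos"],s["qvel"].round(3))
p=camera_params("wrist");im=capture("wrist");cv2.imwrite("pics/w2.png",im[:,:,::-1])
import pickle;pickle.dump((p,s),open("w2.pkl","wb"))
a=np.radians(3.9);R=np.array([[np.cos(a),-np.sin(a),0],[np.sin(a),np.cos(a),0],[0,0,1]]);t=np.array([.545,.013,0])
pts=[[.097,.1,.028],[-.097,.1,.028],[.097,-.1,.028],[-.097,-.1,.028],[.078,0,.046],[-.078,0,.046]]
print(proj("wrist",t+np.array(pts)@R.T,p).round(1))
```

```text
9.025 [ 0.5157291  -0.0829179   0.15083626] [-0.017  0.002 -0.003  0.     0.    -0.002]
[[550.2 -99.9]
 [209.5 -98.2]
 [504.7 237.2]
 [231.1 237.4]
 [506.3  86.3]
 [246.9  86.9]]
```

View pics/w2.png

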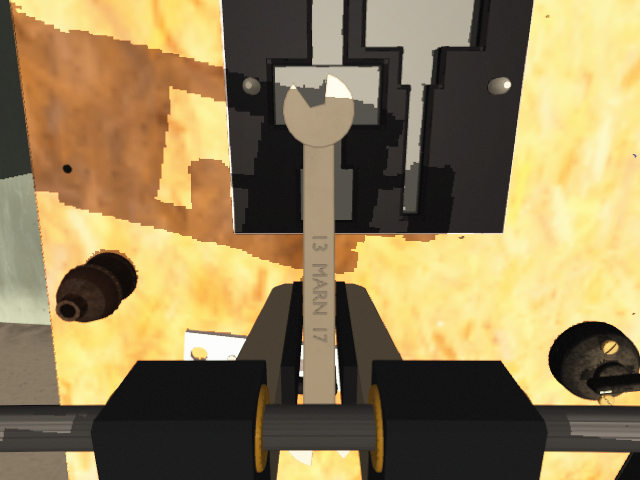

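The wrist view shows the pin tips near (247,86) and (507,86), and the tray's near edge at row 233 from (235,234) to (503,233). The spanner hangs straight along column 318.7, with its small-end tips at (327,74) and (293,87). Next I'll check these against the model.

Run:
```python
from h import *
import pickle;p,s=pickle.load(open("w2.pkl","rb"))
a=np.radians(3.9);R=np.array([[np.cos(a),-np.sin(a),0],[np.sin(a),np.cos(a),0],[0,0,1]]);t=np.array([.545,.013,0])
def tray(uv,z): return ((ray("wrist",uv,z,p)-t)@R*1000).round(1)
print("edge",tray([(235,234),(503,233)],.028).tolist())
print("notch floor top corners",tray([(275,66),(381,66)],.028).tolist())
print("spanner chan floor",tray([(313,20),(344,20)],.028).tolist(),"driver slot",tray([(408,86),(431,86),(405,214)],.028).tolist())
Rt=Ro.from_rotvec(s["orientation"]).as_matrix()
z=s["eef_pos"][2]+.004
tip=ray("wrist",[(327,74),(293,87),(318.5,240),(319,110),(319,108)],z,p)-s["eef_pos"]
print("tip in tool",(tip@Rt*1000).round(1).tolist())
im=cv2.imread("pics/w2.png");cv2.imwrite("pics/c3.png",cv2.resize(im[0:245,215:525],None,fx=2.5,fy=2.4,interpolation=cv2.INTER_CUBIC))
```

```text
edge [[-94.1, -97.5, 28.0], [95.4, -96.9, 28.0]]
notch floor top corners [[-62.4, 13.3, 28.0], [4.8, 13.3, 28.0]]
spanner chan floor [[-38.2, 39.6, 28.0], [-19.1, 39.6, 28.0]] driver slot [[22.6, 1.3, 28.0], [37.4, 1.3, 28.0], [25.6, -83.0, 28.0]]
tip in tool [[93.0, 4.0, -4.0], [88.6, -8.3, -4.0], [30.4, 0.9, -4.0], [80.6, 1.1, -4.0], [81.3, 1.1, -4.0]]
```

View pics/c3.png

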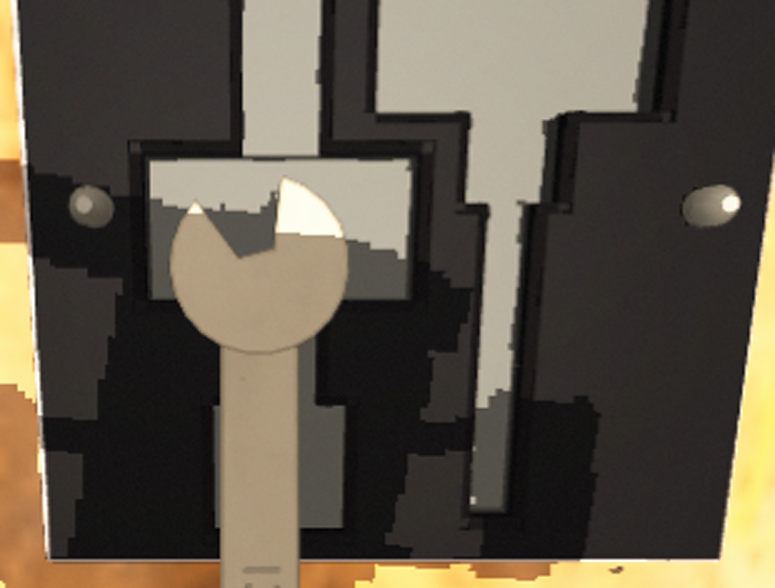

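Run:
```python
from h import *
go([.5156,.006,.045],np.radians(4.0))
```

```text
at [ 0.5157 -0.0833  0.1508] q6 -0.23 turn/full [-0.001   0.0002 -0.0034] shift/full(tool now) [0.2969 0.0198 0.3527]
```

>>> {"name": "arm_command", "arguments": {"steps": [[[0,0,-0.003],[0.1,0.007,0],1],[[0,0,0],[0.1,0.007,0],1],[[0,0,0],[0.096,0.006,0],1],[[0,0,0],[0,0,0.1],1],[[0,0,0],[0,0,0.1],1],[[0,0,0],[0,0,0.1],1],[[0,0,0],[0,0,0.05],1],[[0,0,0],[0,0,0],1],[[0,0,0],[0,0,0],1]]}}

```text
time: 10.2
eef_pos: [0.5162, 0.0063, 0.0467]
orientation: [2.142, 2.298, 0.001]
contact_force: [1.0, 0.1, -1.6]
width: 0.157
grasp_force: 30.0
```

Run:
```python
from h import *
go([.5156,.006,.0195],np.radians(4.0))
```

```text
at [0.5162 0.0063 0.0467] q6 -0.06 turn/full [ 0.0006 -0.0001  0.0001] shift/full(tool now) [-0.0008 -0.0022  0.0908]
```

>>> {"name": "arm_command", "arguments": {"steps": [[[0,0,0],[-0.001,-0.002,0.03],1],[[0,0,0],[0,0,0.03],1],[[0,0,0],[0,0,0.02],1],[[0,0,0],[0,0,0.01],1],[[0,0,0],[0,0,0],1]]}}

```text
time: 10.82
eef_pos: [0.5145, 0.0063, 0.019]
orientation: [-2.141, -2.297, 0.002]
contact_force: [-2.9, -0.5, 4.7]
width: 0.158
grasp_force: 30.0
```

>>> {"name": "arm_command", "arguments": {"steps": [[[0,0,0],[0,0,0],0.45],[[0,0,0],[0,0,0],0.45],[[0,0,0],[0,0,0],0.45],[[0,0,0],[0,0,-0.03],0.45],[[0,0,0],[0,0,-0.1],0.45],[[0,0,0],[-0.15,0,-0.15],0.45],[[0,0,0],[-0.17,0,-0.15],0.45],[[0,0,0],[0,0,0],0.45],[[0,0,0],[0,0,0],0.45]]}}

```text
time: 11.95
eef_pos: [0.5208, -0.0843, 0.1432]
orientation: [-2.142, -2.296, 0.001]
contact_force: [0.2, 0.2, -0.5]
width: 0.279
grasp_force: 0.0
```

Run:
```python
from h import *
import pickle
s=read_state();print(s["time"],s["eef_pos"],s["width"])
p=camera_params("wrist");im=capture("wrist");cv2.imwrite("pics/w3.png",im[:,:,::-1]);pickle.dump((p,s),open("w3.pkl","wb"))
```

```text
11.95 [ 0.52082301 -0.08428659  0.14323233] 0.27882422071672497
```

View pics/w3.png

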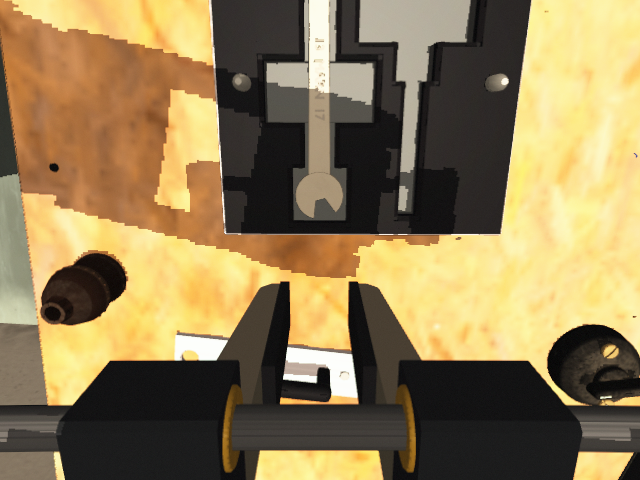

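The spanner lies flat in its pocket: big end in the bay at (320,194), shank through the notch at (319,95). From this same picture I'll take the driver-pocket edges: notch lower edge row 45, bay end row 84, slot end row 215.

Run:
```python
from h import *
import pickle;p,s=pickle.load(open("w3.pkl","rb"))
a=np.radians(4.0);R=np.array([[np.cos(a),-np.sin(a),0],[np.sin(a),np.cos(a),0],[0,0,1]]);t=np.array([.545,.013,0])
def tray(uv,z): return ((ray("wrist",uv,z,p)-t)@R*1000).round(1).tolist()
print("edge",tray([(226,234),(500,234)],.028))
print("notch edge L,R",tray([(356,43),(482,46)],.028),"bay end",tray([(396,84),(438,84)],.028),"slot end",tray([(395,215),(414,215)],.028),"spanner notch",tray([(258,55),(382,55),(262,130),(377,130)],.028))
print("pins",tray([(235,82),(506,82)],.046))
# driver approach
v=np.array([.438,-.4056]); print("driver")
go([.438,-.4056,.145],np.radians(94.9))
```

```text
edge [[-94.0, -96.9, 28.0], [94.9, -97.0, 28.0]]
notch edge L,R [[-7.2, 24.0, 28.0], [69.4, 22.0, 28.0]] bay end [[18.4, 0.5, 28.0], [44.6, 0.4, 28.0]] slot end [[22.1, -83.5, 28.0], [35.0, -83.5, 28.0]] spanner notch [[-67.1, 17.3, 28.0], [8.9, 17.3, 28.0], [-66.4, -27.2, 28.0], [7.6, -27.3, 28.0]]
pins [[-78.8, 0.7, 46.0], [79.2, 0.4, 46.0]]
driver
at [ 0.5204 -0.0838  0.1426] q6 -0.23 turn/full [-3.2000e-03  1.4000e-03  1.9808e+00] shift/full(tool now) [-1.0506 -0.3495 -0.008 ]
```

>>> {"name": "arm_command", "arguments": {"steps": [[[0,0,0],[-0.14,-0.05,0],0.2],[[0,0,0],[-0.16,-0.05,0],-0.1],[[0,0,0],[-0.16,-0.05,0],-0.1],[[0,0,0],[-0.16,-0.05,0],-0.1],[[0,0,0],[-0.16,-0.05,0],-0.1],[[0,0,0],[-0.1,-0.04,0],-0.1],[[0,0,-0.202],[0,0,0],-0.1],[[0,0,-0.202],[0,0,0],-0.1],[[0,0,-0.202],[0,0,0],-0.1],[[0,0,-0.202],[0,0,0],-0.1]]}}

```text
time: 13.25
eef_pos: [0.4529, -0.3521, 0.1417]
orientation: [-1.307, -2.853, -0.001]
contact_force: [-0.1, 0.2, 0.6]
width: 0.546
grasp_force: 0.0
```

>>> {"name": "arm_command", "arguments": {"steps": [[[0,0,-0.202],[0,0,0],-0.1],[[0,0,-0.202],[0,0,0],-0.1],[[0,0,-0.202],[0,0,0],-0.1],[[0,0,-0.202],[0,0,0],-0.1],[[0,0,-0.202],[0,0,0],-0.1],[[0,0,-0.202],[0,0,0],-0.1],[[0,0,0],[0,0,0],-0.1]]}}

```text
time: 14.12
eef_pos: [0.453, -0.3524, 0.142]
orientation: [0.136, -3.136, -0.003]
contact_force: [-1.3, -0.1, 0.3]
width: 0.549
grasp_force: 0.0
```

Run:
```python
from h import *
s=read_state();print(s["time"],s["contact_force"].round(1))
go([.438,-.4056,.05],np.radians(94.9))
```

```text
14.125 [-1.3 -0.1  0.3]
at [ 0.453  -0.3524  0.142 ] q6 -2.32 turn/full [ 0.0027 -0.0033  0.0012] shift/full(tool now) [ 0.0643 -0.1728  0.3065]
```

>>> {"name": "arm_command", "arguments": {"steps": [[[0,0,0],[0.032,-0.086,0],-0.1],[[0,0,0],[0.032,-0.086,0],-0.1],[[0,0,0],[0,0,0],-0.1],[[0,0,0],[0,0,0.12],-0.1],[[0,0,0],[0,0,0.12],-0.1],[[0,0,0],[0,0,0.06],-0.1],[[0,0,0],[0,0,0],-0.1],[[0,0,0],[0,0,0],-0.1]]}}

```text
time: 15.12
eef_pos: [0.4391, -0.4073, 0.0545]
orientation: [-0.135, 3.139, -0.001]
contact_force: [0.2, -0.0, 0.8]
width: 0.552
grasp_force: 0.0
```

Run:
```python
from h import *
s=read_state();print(s["time"],s["contact_force"].round(1))
go([.438,-.4056,.003],np.radians(94.9))
```

```text
15.125 [ 0.2 -0.   0.8]
at [ 0.4391 -0.4073  0.0545] q6 -2.41 turn/full [-0.0009  0.0002  0.0005] shift/full(tool now) [0.0032 0.0062 0.1716]
```

>>> {"name": "arm_command", "arguments": {"steps": [[[0,0,0],[0.003,0.006,0.08],-0.1],[[0,0,0],[0,0,0.07],-0.1],[[0,0,0],[0,0,0.021],-0.1],[[0,0,0],[0,0,0],0.2],[[0,0,0],[0,0,0],1],[[0,0,0],[0,0,0],1],[[0,0,0],[0,0,0],1],[[0,0,0],[0,0,0],1],[[0,0,0],[0,0,0],1]], "grip_force": 30}}

```text
time: 16.25
eef_pos: [0.4377, -0.4058, 0.0028]
orientation: [0.135, -3.139, 0.001]
contact_force: [-1.1, -0.0, 5.2]
width: 0.207
grasp_force: 30.0
```

>>> {"name": "arm_command", "arguments": {"steps": [[[0,0,0],[0,0,-0.08],1],[[0,0,0],[0,0,-0.14],1],[[0,0,0],[0,0,-0.14],1],[[0,0,0],[0,0.15,-0.14],1],[[0,0,0.2],[0,0,0],1],[[0,0,0.2],[0,0,0],1],[[0,0,0.2],[0,0,0],1],[[0,0,0.2],[0,0,0],1],[[0,0,0.2],[0,0,0],1],[[0,0,0.2],[0,0,0],1]]}}

```text
time: 17.5
eef_pos: [0.4333, -0.3603, 0.1519]
orientation: [-1.311, -2.853, 0.0]
contact_force: [0.4, 1.2, -1.1]
width: 0.209
grasp_force: 30.0
```

>>> {"name": "arm_command", "arguments": {"steps": [[[0,0,0.2],[0,0,0],1],[[0,0,0.2],[0,0,0],1],[[0,0,0.2],[0,0,0],1],[[0,0,0.22],[0,0,0],1],[[0,0,0],[0,0,0],1]]}}

```text
time: 18.12
eef_pos: [0.4333, -0.3604, 0.1519]
orientation: [-2.14, -2.299, 0.001]
contact_force: [-0.6, 1.1, -1.3]
width: 0.211
grasp_force: 30.0
```

Run:
```python
from h import *
s=read_state();print(s["time"],s["contact_force"].round(1),s["width"])
a=np.radians(4.0);print([.545+.03*np.cos(a)-.045*np.sin(a),.013+.03*np.sin(a)+.045*np.cos(a)])
go([.57,-.03,.15],np.radians(4))
```

```text
18.125 [-0.6  1.1 -1.3] 0.2106323687418672
[np.float64(0.5717878801893092), np.float64(0.059983076474015844)]
at [ 0.4333 -0.3604  0.1519] q6 -0.77 turn/full [-0.0015 -0.0008  0.0022] shift/full(tool now) [1.0658 0.5333 0.0064]
```

>>> {"name": "arm_command", "arguments": {"steps": [[[0,0,0.002],[0.13,0.066,0],1],[[0,0,0],[0.156,0.078,0],1],[[0,0,0],[0.156,0.078,0],1],[[0,0,0],[0.156,0.078,0],1],[[0,0,0],[0.156,0.078,0],1],[[0,0,0],[0.156,0.078,0],1],[[0,0,0],[0.156,0.078,0],1],[[0,0,0],[0,0,0],1],[[0,0,0],[0,0,0],1]]}}

```text
time: 19.25
eef_pos: [0.5708, -0.0306, 0.1518]
orientation: [-2.139, -2.299, 0.002]
contact_force: [-0.2, -0.0, -1.5]
width: 0.206
grasp_force: 30.0
```

Run:
```python
from h import *
s=read_state();print(s["time"],s["eef_pos"],s["qvel"].round(3)[:2])
p=camera_params("wrist");im=capture("wrist");cv2.imwrite("pics/w4.png",im[:,:,::-1])
hsv=cv2.cvtColor(im,cv2.COLOR_RGB2HSV);m=((hsv[...,0]>14)&(hsv[...,0]<26)&(hsv[...,1]>190)).astype(np.uint8)
m[:, :280]=0;m[:,360:]=0
n,l,st,c=cv2.connectedComponentsWithStats(m);i=1+np.argsort(-st[1:,4])[:3];print(st[i],c[i].round(1))
go([.5718,.060,.06],np.radians(4))
b=im[:,215:525]
cv2.imwrite("pics/c4.png",im[0:480,100:620,::-1])
```

```text
19.25 [ 0.57083136 -0.03060165  0.15181124] [-0.022 -0.006]
[[ 294  215   51  183 8088]
 [ 288  460    8   18   55]] [[318.6 301.3]
 [292.1 468. ]]
at [ 0.5707 -0.0311  0.1519] q6 -0.13 turn/full [-0.002  0.     0.001] shift/full(tool now) [0.3028 0.0255 0.3062]
```

View pics/w4.png

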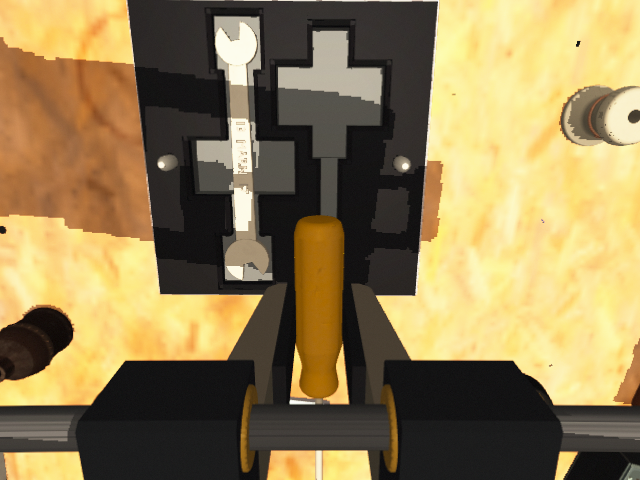

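The spanner is seated. The driver hangs straight along column 319, with its handle end at row 215. The driver bay's outline runs from row 20 to row 158, and its notch from (274,62) to (390,128).

Run:
```python
from h import *
s=read_state();p=camera_params("wrist")
a=np.radians(4.0);R=np.array([[np.cos(a),-np.sin(a),0],[np.sin(a),np.cos(a),0],[0,0,1]]);t=np.array([.545,.013,0])
def tray(uv,z): return ((ray("wrist",uv,z,p)-t)@R*1000).round(1).tolist()
print("bay far/near",tray([(330,20),(330,158)],.028),"notch",tray([(274,63),(391,63),(274,128),(386,128)],.028),"bay sides",tray([(307,30),(355,30)],.028),"slot",tray([(316,180),(342,180)],.028))
Rt=Ro.from_rotvec(s["orientation"]).as_matrix()
d=ray("wrist",[(319,215),(319,240),(319,380)],s["eef_pos"][2]+.007,p)-s["eef_pos"];print((d@Rt*1000).round(1).tolist())
```

```text
bay far/near [[30.4, 87.6, 28.0], [31.1, 3.5, 28.0]] notch [[-5.0, 63.0, 28.0], [69.3, 63.0, 28.0], [-6.2, 23.1, 28.0], [68.0, 23.1, 28.0]] bay sides [[16.1, 82.0, 28.0], [46.0, 82.0, 28.0]] slot [[21.6, -11.4, 28.0], [39.4, -11.4, 28.0]]
[[41.5, 1.1, -7.0], [31.3, 1.1, -7.0], [-32.7, 1.1, -7.0]]
```

>>> {"name": "arm_command", "arguments": {"steps": [[[-0.002,0,0.001],[0.1,0.009,0],1],[[0,0,0],[0.1,0.009,0],1],[[0,0,0],[0.1,0.008,0],1],[[0,0,0],[0,0,0.1],1],[[0,0,0],[0,0,0.1],1],[[0,0,0],[0,0,0.1],1],[[0,0,0],[0,0,0],1],[[0,0,0],[0,0,0],1]]}}

```text
time: 20.3
eef_pos: [0.5735, 0.0591, 0.063]
orientation: [2.145, 2.294, 0.002]
contact_force: [-0.3, -0.2, -0.7]
width: 0.21
grasp_force: 30.0
```

Run:
```python
from h import *
go([.5719,.059,.0095],np.radians(4))
```

```text
at [0.5735 0.0591 0.063 ] q6 0.03 turn/full [ 0.0021 -0.0002 -0.0031] shift/full(tool now) [ 0.     -0.0058  0.1785]
```

>>> {"name": "arm_command", "arguments": {"steps": [[[0.001,0,-0.003],[0,-0.006,0.04],1],[[0,0,0],[0,0,0.04],1],[[0,0,0],[0,0,0.04],1],[[0,0,0],[0,0,0.03],1],[[0,0,0],[0,0,0.015],1],[[0,0,0],[0,0,0.011],1],[[0,0,0],[0,0,0],1]]}}

```text
time: 21.18
eef_pos: [0.5713, 0.0598, 0.0093]
orientation: [-2.142, -2.298, -0.0]
contact_force: [0.1, 0.2, -0.7]
width: 0.208
grasp_force: 30.0
```

>>> {"name": "arm_command", "arguments": {"steps": [[[0,0,0],[0,0,0],0.39],[[0,0,0],[0,0,0],0.39],[[0,0,0],[0,0,0],0.39],[[0,0,0],[0,0,-0.04],0.39],[[0,0,0],[0,0,-0.12],0.39],[[0,0,0],[0,0,-0.15],0.39],[[0,0,0],[-0.15,0,-0.15],0.2],[[0,0,0],[-0.17,0,0],0.2],[[0,0,0],[-0.1,0,0],0.2],[[0,0,0],[0,0,0],0.2]]}}

```text
time: 22.42
eef_pos: [0.5802, -0.0669, 0.1475]
orientation: [2.144, 2.295, 0.001]
contact_force: [-0.2, -0.2, -0.3]
width: 0.401
grasp_force: 0.0
```

Run:
```python
from h import *
s=read_state();print(s["time"],s["contact_force"].round(1))
im=capture("wrist");cv2.imwrite("pics/w5.png",im[:,:,::-1])
p=camera_params("wrist")
im2=capture("top");cv2.imwrite("pics/top1.png",im2[:,:,::-1])
# orange handle blob + light blade
hsv=cv2.cvtColor(im,cv2.COLOR_RGB2HSV);m=((hsv[...,0]>12)&(hsv[...,0]<26)&(hsv[...,1]>190)).astype(np.uint8)
n,l,st,c=cv2.connectedComponentsWithStats(m);i=1+np.argsort(-st[1:,4])[:3];print(st[i],c[i].round(1))
go([.5017,-.2088,.12],np.radians(86.7))
```

```text
22.425 [-0.2 -0.2 -0.3]
[[ 303    0   31   97 2308]
 [ 424  385   25   88 1036]
 [ 189  386   25   87 1012]] [[318.   47.1]
 [439.  429.3]
 [198.2 429.6]]
at [ 0.5799 -0.0649  0.1469] q6 -0.18 turn/full [ 8.000e-04 -2.000e-04 -1.838e+00] shift/full(tool now) [-0.4605 -0.2936  0.0895]
```

Run:
```python
import cv2,numpy as np
a=cv2.imread("pics/w5.png")[:, 80:560]; a=cv2.resize(a,(400,400))
b=cv2.resize(cv2.imread("pics/top1.png")[200:310,175:275],(400,440),interpolation=cv2.INTER_CUBIC)
o=np.zeros((440,800,3),np.uint8);o[:400,:400]=a;o[:,400:]=b;cv2.imwrite("pics/m5.png",o)
```

```text
(no output)
```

View pics/m5.png

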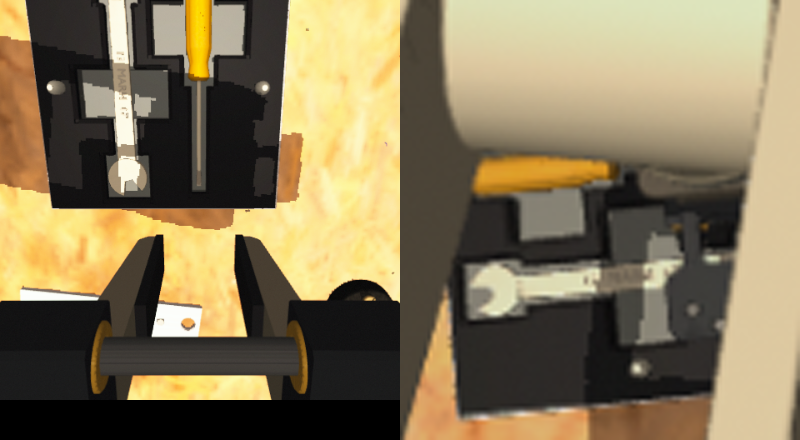

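The left half shows both tools down in their pockets, the driver's blade in the slot and its handle in the bay. Now the plate.

>>> {"name": "arm_command", "arguments": {"steps": [[[0,0,0],[-0.14,-0.09,0],-0.1],[[0,0,0],[-0.15,-0.095,0],-0.1],[[0,0,0],[-0.15,-0.095,0],-0.1],[[0,0,-0.204],[0,0,0],-0.1],[[0,0,-0.204],[0,0,0],-0.1],[[0,0,-0.204],[0,0,0],-0.1],[[0,0,-0.204],[0,0,0],-0.1],[[0,0,-0.204],[0,0,0],-0.1],[[0,0,-0.204],[0,0,0],-0.1],[[0,0,-0.204],[0,0,0],-0.1]]}}

```text
time: 23.78
eef_pos: [0.5058, -0.2013, 0.1465]
orientation: [-0.581, -3.087, -0.001]
contact_force: [-0.3, 0.0, 0.0]
width: 0.548
grasp_force: 0.0
```

>>> {"name": "arm_command", "arguments": {"steps": [[[0,0,-0.204],[0,0,0],-0.1],[[0,0,-0.204],[0,0,0],-0.1],[[0,0,0],[0,0,0.1],-0.1],[[0,0,0],[0,0,0.1],-0.1],[[0,0,0],[0,0,0],-0.1]]}}

```text
time: 24.4
eef_pos: [0.5042, -0.2009, 0.0848]
orientation: [-0.089, -3.136, -0.003]
contact_force: [-0.3, 0.7, -0.1]
width: 0.549
grasp_force: 0.0
```

Run:
```python
from h import *
s=read_state();print(s["time"],s["contact_force"].round(1))
go([.5017,-.2088,.013],np.radians(86.7))
```

```text
24.4 [-0.3  0.7 -0.1]
at [ 0.5042 -0.2009  0.0848] q6 -1.9 turn/full [ 0.0022 -0.0051  0.0007] shift/full(tool now) [ 0.0059 -0.0273  0.2394]
```

>>> {"name": "arm_command", "arguments": {"steps": [[[0.002,-0.004,0],[0.006,-0.027,0],-0.1],[[0,0,0],[0,0,0.1],-0.1],[[0,0,0],[0,0,0.1],-0.1],[[0,0,0],[0,0,0.04],-0.1],[[0,0,0],[0,0,0],0.3],[[0,0,0],[0,0,0],1],[[0,0,0],[0,0,0],1],[[0,0,0],[0,0,0],1],[[0,0,0],[0,0,0],1],[[0,0,0],[0,0,0],1]], "grip_force": 40}}

```text
time: 25.65
eef_pos: [0.5039, -0.2109, 0.015]
orientation: [0.092, 3.136, -0.003]
contact_force: [-0.9, 0.7, 7.0]
width: 0.123
grasp_force: 40.0
```

>>> {"name": "arm_command", "arguments": {"steps": [[[0,0,0],[0,0,-0.06],1],[[0,0,0],[0,0,-0.14],1],[[0,0,0],[0,0,-0.14],1],[[0,0,-0.08],[0,0,-0.1],1],[[0,0,-0.08],[0,0,0],1],[[0,0,0],[0,0,0],1]]}}

```text
time: 26.4
eef_pos: [0.5031, -0.2106, 0.1475]
orientation: [-0.105, 3.136, -0.003]
contact_force: [0.9, -0.4, -2.5]
width: 0.122
grasp_force: 40.0
```

Run:
```python
from h import *
import pickle
s=read_state();print(s["time"],s["contact_force"].round(1),s["moment"].round(2),s["width"])
p=camera_params("wrist");im=capture("wrist");cv2.imwrite("pics/w6.png",im[:,:,::-1]);pickle.dump((p,s),open("w6.pkl","wb"))
go([.545,.013,.13],np.radians(94))
print(proj("wrist",[s["eef_pos"]+Ro.from_rotvec(s["orientation"]).apply([x,y,.007]) for x,y in((.078,0),(-.078,0),(.09,.02),(.09,-.02))],p))
hsv=cv2.cvtColor(im,cv2.COLOR_RGB2HSV);m=((hsv[...,1]<50)&(hsv[...,2]>150)).astype(np.uint8)
n,l,st,c=cv2.connectedComponentsWithStats(m);i=1+np.argsort(-st[1:,4])[:4];print(st[i],c[i].round(1))
```

```text
26.4 [ 0.9 -0.4 -2.5] [ 0.05  0.01 -0.04] 0.12196548710642248
at [ 0.5028 -0.2105  0.147 ] q6 -2.04 turn/full [-0.0024  0.0039 -0.005 ] shift/full(tool now) [-0.1892  0.7343  0.0558]
[[317.75339226 113.27541201]
 [318.12150712 439.66816546]
 [369.53037461  80.74629403]
 [265.89646359  80.80347129]]
[[  268    76   102   211 13591]
 [  476   170   164   190   972]
 [  301   365    36    39   312]
 [    0   316     8     5    27]] [[318.9 164.7]
 [522.5 224. ]
 [318.3 394.1]
 [  3.5 318.1]]
```

Run:
```python
from h import *
import pickle;p,s=pickle.load(open("w6.pkl","rb"))
im=cv2.imread("pics/w6.png")[:,:,::-1]
hsv=cv2.cvtColor(np.ascontiguousarray(im),cv2.COLOR_RGB2HSV);m=((hsv[...,1]<50)&(hsv[...,2]>150)).astype(np.uint8)
n,l,st,c=cv2.connectedComponentsWithStats(m);k=1+np.argmax(st[1:,4]);M=(l==k).astype(np.uint8)
cs,h=cv2.findContours(M,cv2.RETR_CCOMP,cv2.CHAIN_APPROX_NONE)
Rt=Ro.from_rotvec(s["orientation"]).as_matrix()
tool=lambda uv,dz:((ray("wrist",uv,s["eef_pos"][2]+dz,p)-s["eef_pos"])@Rt*1000).round(1).tolist()
for q,hh in zip(cs,h[0]):
    if cv2.contourArea(q)>60:
        mm=cv2.moments(q);uv=(mm["m10"]/mm["m00"],mm["m01"]/mm["m00"]);print(hh[3],cv2.contourArea(q),np.round(uv,1),cv2.boundingRect(q),tool([uv],-.010))
for r in (80,100,150,200,260):
    w=np.where(M[r])[0];print(r,w.min(),w.max(),tool([(w.min()-.5,r),(w.max()+.5,r)],-.010))
print("end",tool([(318,75.5)],-.010))
```

```text
-1 16057.0 [318.6 163.4] (268, 76, 102, 211) [[58.1, 0.3, 9.8]]
0 370.5 [318.9 178.2] (307, 166, 25, 25) [[51.9, 0.4, 9.8]]
0 1397.0 [318.8 107.5] (298, 86, 42, 45) [[80.2, 0.4, 9.7]]
80 268 369 [[90.5, -19.7, 9.7], [90.4, 20.3, 9.6]]
100 269 368 [[83.0, -19.5, 9.7], [83.0, 20.1, 9.6]]
150 272 366 [[63.5, -19.0, 9.8], [63.5, 20.0, 9.7]]
200 273 363 [[42.6, -19.3, 9.9], [42.6, 19.4, 9.8]]
260 276 361 [[15.6, -18.8, 10.0], [15.6, 19.3, 9.9]]
end [[92.1, 0.1, 9.7]]
```

>>> {"name": "arm_command", "arguments": {"steps": [[[-0.002,0.003,-0.005],[-0.03,0.1,0],1],[[0,0,0],[-0.04,0.15,0],1],[[0,0,0],[-0.04,0.15,0],1],[[0,0,0],[-0.04,0.15,0],1],[[0,0,0],[-0.03,0.12,0],1],[[0,0,0],[-0.015,0.064,0],1],[[0,0,0],[0,0,0.1],1],[[0,0,0],[0,0,0.1],1],[[0,0,0],[0,0,0],1],[[0,0,0],[0,0,0],1]]}}

```text
time: 27.7
eef_pos: [0.5463, 0.0128, 0.0871]
orientation: [-0.111, 3.139, -0.0]
contact_force: [-0.3, 0.1, -2.2]
width: 0.124
grasp_force: 40.0
```

Run:
```python
from h import *
s=read_state();print(s["time"],s["contact_force"].round(1))
go([.547,.0133,.068],np.radians(94))
```

```text
27.7 [-0.3  0.1 -2.2]
at [0.5463 0.0128 0.0871] q6 -1.62 turn/full [-0.0004  0.0012  0.0008] shift/full(tool now) [-0.0023  0.0015  0.0637]
```

>>> {"name": "arm_command", "arguments": {"steps": [[[0,0,0],[-0.002,0.0015,0.04],1],[[0,0,0],[0,0,0.03],1],[[0,0,0],[0,0,0.02],1],[[0,0,0],[0,0,0.01],1],[[0,0,0],[0,0,0],1]]}}

```text
time: 28.32
eef_pos: [0.5463, 0.0137, 0.0562]
orientation: [-0.112, 3.139, -0.0]
contact_force: [-0.2, -0.5, -1.2]
width: 0.129
grasp_force: 40.0
```

Run:
```python
from h import *
s=read_state();print(s["time"],s["contact_force"].round(1),s["moment"].round(2))
go([.547,.0133,.043],np.radians(94))
```

```text
28.325 [-0.2 -0.5 -1.2] [ 0.06 -0.02  0.03]
at [0.5463 0.0137 0.0562] q6 -1.62 turn/full [-0.0002  0.0002  0.0018] shift/full(tool now) [-0.0021 -0.0014  0.0439]
```

>>> {"name": "arm_command", "arguments": {"steps": [[[0,0,0],[-0.001,-0.001,0.015],1],[[0,0,0],[0,0,0.012],1],[[0,0,0],[0,0,0.01],1],[[0,0,0],[0,0,0.006],1],[[0,0,0],[0,0,0],1],[[0,0,0],[0,0,0],1]]}}

```text
time: 29.08
eef_pos: [0.5469, 0.0134, 0.0436]
orientation: [-0.112, 3.139, -0.0]
contact_force: [0.1, 0.5, -1.3]
width: 0.121
grasp_force: 40.0
```

Run:
```python
from h import *
s=read_state();print(s["time"],s["eef_pos"],s["contact_force"].round(1),s["moment"].round(2))
```

```text
29.075 [0.54692023 0.01337993 0.04361232] [ 0.1  0.5 -1.3] [ 0.04  0.02 -0.03]
```

Plate is almost down with no contact yet, so I'll lower another 1 mm at a time.

>>> {"name": "arm_command", "arguments": {"steps": [[[0,0,0],[0,0,0.003],1],[[0,0,0],[0,0,0],1],[[0,0,0],[0,0,0],1]]}}

```text
time: 29.45
eef_pos: [0.547, 0.0134, 0.043]
orientation: [-0.112, 3.139, -0.0]
contact_force: [-1.5, -0.3, 5.3]
width: 0.125
grasp_force: 40.0
```

>>> {"name": "arm_command", "arguments": {"steps": [[[0,0,0],[0,0,0.003],1],[[0,0,0],[0,0,0],1],[[0,0,0],[0,0,0],1]]}}

```text
time: 29.82
eef_pos: [0.547, 0.0134, 0.043]
orientation: [-0.112, 3.139, -0.0]
contact_force: [-5.0, 0.3, 17.8]
width: 0.125
grasp_force: 40.0
```

Contact came at z = 0.043, which is the flush height. I'm releasing and withdrawing.

>>> {"name": "arm_command", "arguments": {"steps": [[[0,0,0],[0,0,-0.003],1],[[0,0,0],[0,0,0],0.4],[[0,0,0],[0,0,0],0.2],[[0,0,0],[0,0,0],0.2],[[0,0,0],[0,0,-0.03],0.2],[[0,0,0],[0,0,-0.12],0.2],[[0,0,0],[0,0,-0.15],0.2],[[0,0,0],[0,0,-0.15],0.2],[[0,0,0],[0,-0.15,0],0.2],[[0,0,0],[0,-0.15,0],0.2]]}}

```text
time: 31.08
eef_pos: [0.5538, -0.0771, 0.1793]
orientation: [-0.114, 3.137, -0.001]
contact_force: [1.0, -0.4, 0.3]
width: 0.401
grasp_force: 0.0
```

>>> {"name": "arm_command", "arguments": {"steps": [[[0,0,0],[0,-0.17,0],0.2],[[0,0,0],[0,-0.17,0],0.2],[[0,0,0],[0,-0.17,0],0.2],[[0,0,0],[0,-0.17,0],0.2],[[0,0,0],[0,-0.1,0],0.2],[[0,0,0],[0,0,0],0.2],[[0,0,0],[0,0,0],0.2]]}}

```text
time: 31.95
eef_pos: [0.5696, -0.309, 0.1778]
orientation: [-0.112, 3.139, 0.001]
contact_force: [-0.1, -0.7, -0.0]
width: 0.4
grasp_force: 0.0
```

Run:
```python
from h import *
s=read_state();print(s["time"],s["eef_pos"],s["contact_force"].round(1))
a=np.radians(4.0);R=np.array([[np.cos(a),-np.sin(a),0],[np.sin(a),np.cos(a),0],[0,0,1]]);t=np.array([.545,.0132,0])
for cam in("top","scene"):
    im=capture(cam);cv2.imwrite(f"pics/{cam}_end.png",im[:,:,::-1])
    hsv=cv2.cvtColor(im,cv2.COLOR_RGB2HSV);m=((hsv[...,1]<50)&(hsv[...,2]>140)).astype(np.uint8)
    # plate corners predicted when flush
    P=proj(cam,t+np.array([[.09,.02,.033],[.09,-.02,.033],[-.09,-.02,.033],[-.09,.02,.033]])@R.T);print(cam,P.round(1).tolist())
    c=P.mean(0).astype(int);mk=np.zeros_like(m);cv2.fillPoly(mk,[((P-P.mean(0))*1.35+P.mean(0)).astype(int)],1)
    cs,_=cv2.findContours(m*mk,cv2.RETR_EXTERNAL,cv2.CHAIN_APPROX_NONE)
    q=max(cs,key=cv2.contourArea);print(cv2.contourArea(q),cv2.contourArea(P.astype(np.float32)),cv2.boxPoints(cv2.minAreaRect(q)).round(1).tolist())
# bystanders: change in the top picture
d=cv2.absdiff(cv2.imread("pics/top0.png"),cv2.imread("pics/top_end.png")).max(2)
n,l,st,c=cv2.connectedComponentsWithStats(cv2.morphologyEx((d>40).astype(np.uint8),cv2.MORPH_OPEN,np.ones((2,2))));print([x.tolist() for x in st[1:] if x[4]>15])
```

```text
31.95 [ 0.5695643  -0.30902043  0.17780185] [-0.1 -0.7 -0. ]
top [[218.8, 212.4], [237.8, 210.5], [245.5, 296.6], [226.3, 298.4]]
1623.0 1658.2503227358684 [[218.89999389648438, 211.1999969482422], [245.0, 210.6999969482422], [246.60000610351562, 297.70001220703125], [220.5, 298.1000061035156]]
scene [[217.1, 274.7], [237.0, 266.1], [286.1, 334.2], [264.4, 345.5]]
173.5 1920.2524498382118 [[217.60000610351562, 274.8999938964844], [227.3000030517578, 268.5], [243.5, 292.70001220703125], [233.8000030517578, 299.20001220703125]]
[[263, 135, 279, 345, 49474], [193, 212, 84, 88, 2348], [427, 266, 3, 9, 24], [200, 353, 56, 22, 580], [173, 440, 59, 40, 1737], [226, 457, 41, 19, 461]]
```

```bash
python3 -c "
from workcell import *
print(sign_off())"
```

```text
the job is handed in; nothing more can be done
None
```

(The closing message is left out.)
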